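# Show the round-topped claim tag to the counter scanner

### The arm

A 7-joint arm with a two-finger parallel gripper is mounted at the origin on the work surface; the furniture and walls round the work are solid. World frame = base frame: x ahead of the robot, y to its left, z up, the work surface at z = 0. Lengths are in m, angles in rad, forces in N, time in s.
With the tool pointing down it reaches from about 0.425 to 0.875 m from the base axis. Payload 4.7 kg.
Tool frame: the origin (TCP) lies where the fingers leave the gripper's body, on its centre line; the fingertips stand 70 mm ahead of it and the grasp point (between the pads) lies 51 mm ahead of it; z points along the fingers, y is the line along which they close (so a half turn about z gives the same grasp; the last joint's range is limited). The gripper opens to 87 mm and grips with 3 to 60 N. Pads are 19 mm wide; open, the fingers measure 117 mm over their backs; the gripper's body (75 mm by 190 mm) begins 51 mm behind the grasp point.
Start: joints at [-1.273, 0.321, -0.07, 1.45, 0.023, 1.371, -0.057], TCP at [0.182, 0.624, 0.292] pointing down, gripper open.
Joint ranges: [-2.86, 2.86], [-0.3, 2.09], [-1.38, 1.24], [0.06, 2.45], [-1.56, 4.7], [0.09, 2.05], [-2.69, 2.69]. Speed limits (rad/s): [2.57, 2.57, 3.14, 3.14, 3.14, 3.14, 3.14].

### API

Orientations are given as a rotation vector (axis times angle).
In Python, from bench import ctrl gives the robot as it stands.
- The arm moves only by the tool drive_tool, never from a script. Its argument "motion" is a list of rows, each a list of 3 entries, a list of its own where there are three numbers: the shift along the tool's x, y, z in cm, then the turn, a rotation vector about the tool's x, y, z in degrees, then the opening, from -1 (shut) to 1 (fully open). In form: [[[x, y, z], [ax, ay, az], claw], ...]. A call has 1 to 12 rows; each row shifts and turns the commanded pose from where the row before left it, along the tool's axes as they then stand; what a row does not reach is not made up. A row lasts 1/8 s, in which the tool goes at most 62.5 mm and 10.7 degrees, less where a joint would pass 70% of its speed; a pose out of reach is approached as far as the arm can. A call with a gripper value outside its range is refused whole. The fingers move at their own pace and stop on an object; "force" is the grip in N (left out, the last holds). Time passes only in rows, so rows that do not move let the fingers close. It gives the time, the measured TCP pose, the force, the opening and the grip force at its end, in the units of the state.
- ctrl.get_state(): the state, without advancing time (a new reading comes with each control period).
- ctrl.get_image(name): name is "side" or "top" or "wrist"; returns the picture (400x640x3 uint8, red, green, blue); there is no depth.
- ctrl.calibration(name): a dict with "K" (3x3 intrinsics, pixels), "origin" and "attitude" of the camera in the world; the wrist camera has in their place "tool_from_camera" (4x4, takes a point from camera to tool coordinates, whose origin is the TCP and whose axes are the flange's). Camera axes: x right, y up, looking along -z (the intrinsics and any distortion apply to the point x, -y, -z); pixel columns grow to the right and rows downward; lengths in m; the calibration is good to about 2 mm. A picture is of the moment at which its call begins: read the wrist's pose just before it. calibration takes no time and is no camera call.
- ctrl.close_job(): hands the job in; it is judged then, once.
The state is a dict: "time": time; "joint_positions": joint angles; "qd": joint speeds; "joint_torque": joint torques, N m; "position": TCP position; "tool_rot": TCP orientation; "ft_force": force on the tool from outside, world axes, zero at the start; "torque": the same for the moment, N m; "grip_width": opening from 0.0 (shut) to 1.0 (fully open); "grip_force": force on a finger pad.
Only numpy, scipy, OpenCV 4.12 (cv2) and the standard library are available. Lean on these libraries where they do the work, as an engineer would, in place of code of your own. Each camera call takes 0.05 s, during which the arm holds its last target. There are 200 camera calls.

### The job

Take the claim tag with the round top out of the wooden rack and show it to the hands-free scanner: hold it still in the air, top end up, its barcode face looking squarely into the scanner's window from 10 cm away, with the tag's sides parallel to the window's sides. Finish while still holding it there; keep your fingers off the barcode, do not touch the scanner, and leave the other tags in the rack and the things on the counter where they are.

Things in the scene. Friction and masses are not known exactly. Their poses are not given: they have to be found in the camera images.
- tag_mid (a point): Middle of the wanted tag: white rigid plate 100 mm high, 40 wide, 6 thick, 30 g; semicircular top (straight side edges end 30 mm above this point), brass eyelet near the top. Axes: x out of the barcode face, y along the width, z to the round top. It stands upright and loose in a rack slot, this point 50 mm above its lower edge and 60 mm above the counter; lifts straight up.
- tag_code (a point): Centre of the barcode (34 x 26 mm paper label with black bars, on one face only) of the wanted tag: 3 mm along tag x from tag_mid. Axes as the tag.
- tag_aim (a point): Point fixed to the wanted tag, 100 mm straight in front of the barcode's centre (along tag x). It must come to the scanner's window. Axes as the tag.
- window (a point): Centre of the dark window (46 x 28 mm) of the scanner's head, a black box 78 x 62 x 46 mm. Axes: x from the window back into the head (it looks along -x, to the robot's side and down), y level along the window's long sides, z to the head's top. The tag is rightly shown, 100 mm in front, when its axes are parallel to these, x with x, y with y.
- scan_head (a joint): Tilt of the scanner's head in rad: the angle by which the window looks below level (0.3 to 0.7). A stiff hinge that stays put; leave it.
- rack: Beech block 150 x 66 x 30 mm fixed to the counter; origin at the centre of its underside, x along its length, y across, z up. Three slots 8.5 x 43.5 mm, 20 mm deep, at x = -45, 0 and 45 mm, one tag in each, all barcodes looking along the rack's +x. Which tag stands in which slot varies.
- tag_square: Another tag in the rack: same plate, width and height, but with a straight, square-cornered top. Stays in the rack. Origin at the middle of its lower edge, axes as the other tag.
- tag_notch: Another tag in the rack: same plate, width and height, but with a notch 14 mm wide in its top. Stays in the rack. Origin at the middle of its lower edge, axes as the other tag.
- scanner: Scanner's foot (grey, 90 mm diameter) and post (16 mm thick, forked yoke round the head), fixed to the counter; origin at the centre of its underside, x as the head's x seen from above. The head's pivot is 250 mm straight above it and 46 mm behind the window.
- stamp: Rubber stamp with turned wooden grip, 28 x 54 x 71 mm, bystander; origin under its centre.
- pin_tin: Round tin of pins, 69 mm diameter, 20 mm high, bystander; origin under its centre.
- spool: Spool of thread, 28 mm diameter, 42 mm high, bystander; origin under its centre.
- peg: Wooden clothes peg, 15 x 72 x 12 mm, bystander; origin under its centre.

How it is judged:
By the outcome, as a careful person would: the job done as asked, in the order asked, and still so for the second after the job is handed in, while the arm keeps its last pose, push and grip.
It also fails if it takes over 35 s, if anything falls off the work surface, if the arm or the gripper's body presses on something with over 40 N, if the wrist force passes 120 N, or if a joint passes its speed limit or range.

## Working session

There is one attempt and no reset: what is moved stays moved. The work goes in short steps, Python scripts to look and compute and a tool call to move; the robot and the scene stay as the last step left them, time stands still between calls to the robot, and variables do not carry over. Pictures are saved under pics/ and viewed, at most 10 in all, crops included, and the job is handed in when it is done.

Besides the shell and the picture viewer there is one more tool, called after "Call:" as name(argument=value, ...) on one line, values as JSON. drive_tool: Moves the arm, as the interface text tells. Its arguments: {"type":"object","properties":{"motion":{"type":"array","items":{"type":"array"}},"force":{"type":"number"}},"required":["motion"]}

```bash
mkdir -p pics; ls; python3 - <<'E'
from bench import ctrl
import cv2
s=ctrl.get_state();print(s)
for n in("side","top","wrist"):
    c=ctrl.calibration(n);print(n,c)
    cv2.imwrite(f"pics/a_{n}.png",ctrl.get_image(n)[:,:,::-1])
E
```

```text
pics
{'time': 0.0, 'joint_positions': array([-1.27287803,  0.32182103, -0.07008565,  1.45167501,  0.02260052,
        1.37079656, -0.05689581]), 'qd': array([-0.00014418, -0.00022542, -0.00015205,  0.00099261, -0.00028242,
       -0.00068677,  0.00131037]), 'joint_torque': array([-2.66162806e-04, -4.91307592e+01, -4.04493660e-01, -3.12510073e+01,
       -6.40203897e-02,  4.41829709e-02,  1.87916321e-04]), 'position': array([0.18193822, 0.62357896, 0.29116267]), 'tool_rot': array([-4.44245745e-01, -3.10984852e+00,  2.99241698e-03]), 'ft_force': array([-0.19988547,  0.26932902, -0.17803235]), 'torque': array([ 0.02327656, -0.02876166, -0.00171416]), 'grip_force': 0.0, 'grip_width': 0.9980146744302194}
side {'K': array([[439.39001811,   0.        , 317.4258853 ],
       [  0.        , 439.39001811, 197.15126041],
       [  0.        ,   0.        ,   1.        ]]), 'origin': array([ 0.42847608, -0.72986053,  0.70906425]), 'attitude': array([ 0.97354628, -0.05024558, -0.05534134])}
top {'K': array([[495.22718927,   0.        , 318.22414567],
       [  0.        , 495.22718927, 209.42415768],
       [  0.        ,   0.        ,   1.        ]]), 'origin': array([0.40320204, 0.04065788, 1.25427904]), 'attitude': array([ 0.06588249, -0.07021804, -1.55732758])}
wrist {'K': array([[300.35743675,   0.        , 322.9771623 ],
       [  0.        , 300.35743675, 199.25932677],
       [  0.        ,   0.        ,   1.        ]]), 'tool_from_camera': array([[ 8.54427436e-04,  9.66057445e-01,  2.58325925e-01,
         7.08515046e-02],
       [ 9.99999561e-01, -9.24549240e-04,  1.49967973e-04,
         8.22475659e-04],
       [ 3.83712714e-04,  2.58325684e-01, -9.66057811e-01,
        -9.36591921e-02],
       [ 0.00000000e+00,  0.00000000e+00,  0.00000000e+00,
         1.00000000e+00]])}
```

View pics/a_side.png

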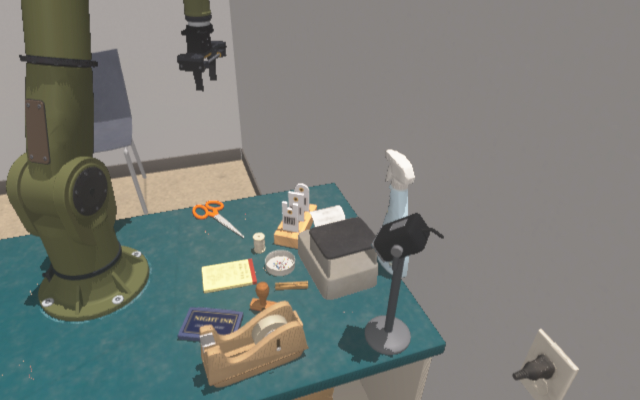

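View pics/a_top.png

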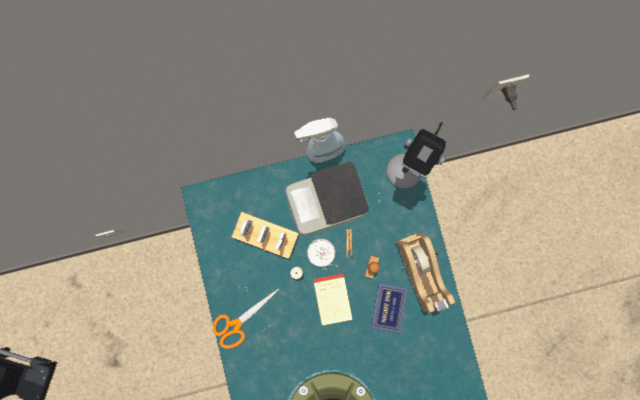

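The side view shows the rack at about (297,225) with three tags, the rearmost at (301,192) looking round. The scanner head is at (402,238). In the top view the rack is at (265,236) and the scanner foot at (404,171). I'll enlarge these areas.

```bash
cat > h.py <<'E'
import numpy as np, cv2
from scipy.spatial.transform import Rotation as R
from bench import ctrl
def cam(n,s=None):
    c=ctrl.calibration(n)
    if n!="wrist": return c["K"],R.from_rotvec(c["attitude"]).as_matrix(),np.array(c["origin"])
    T=c["tool_from_camera"];A=R.from_rotvec(s["tool_rot"]).as_matrix()
    return c["K"],A@T[:3,:3],A@T[:3,3]+s["position"]
def ray(C,uv):
    K,A,o=C;d=np.linalg.inv(K)@[uv[0],uv[1],1];d=A@(d*[1,-1,-1]);return o,d/np.linalg.norm(d)
def plane(C,uv,z):
    o,d=ray(C,uv);return o+d*(z-o[2])/d[2]
def tri(C1,u1,C2,u2):
    o1,d1=ray(C1,u1);o2,d2=ray(C2,u2)
    t=np.linalg.lstsq(np.c_[d1,-d2],o2-o1,rcond=None)[0]
    a,b=o1+d1*t[0],o2+d2*t[1];return (a+b)/2,np.linalg.norm(a-b)
def proj(C,p):
    K,A,o=C;q=(A.T@(np.asarray(p)-o))*[1,-1,-1];q=K@q;return q[:2]/q[2]
E
python3 - <<'E'
from h import *
a=cv2.imread("pics/a_side.png");b=cv2.imread("pics/a_top.png")
f=lambda i,x,y,w,h,k:cv2.resize(i[y:y+h,x:x+w],None,fx=k,fy=k,interpolation=cv2.INTER_CUBIC)
A=np.hstack([f(a,265,170,65,90,6),f(a,360,200,90,90,4)[:540] if 0 else cv2.resize(a[200:290,360:450],(400,540))[:, :390]])
cv2.imwrite("pics/b.png",A)
B=np.hstack([f(b,225,205,80,60,5),f(b,380,120,80,60,5)])
cv2.imwrite("pics/c.png",B)
C=cam("top");
for n,uv,z in [("rack",(265,236),.03),("foot",(404,171),.01),("spool",(296,273),.04),("tin",(321,252),.02)]:print(n,plane(C,uv,z))
C=cam("side");print(plane(C,(388,334),.01))
E
```

```text
rack [0.44224068 0.16852373 0.03      ]
foot [ 0.61220924 -0.17882897  0.01      ]
spool [0.35290489 0.09012625 0.04      ]
tin [0.40458976 0.02970905 0.02      ]
[ 0.61698845 -0.18273176  0.01      ]
```

View pics/b.png

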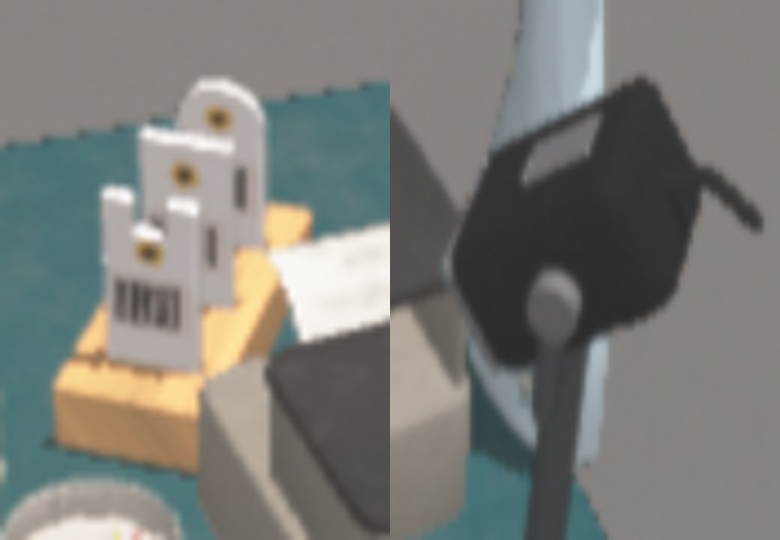

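View pics/c.png

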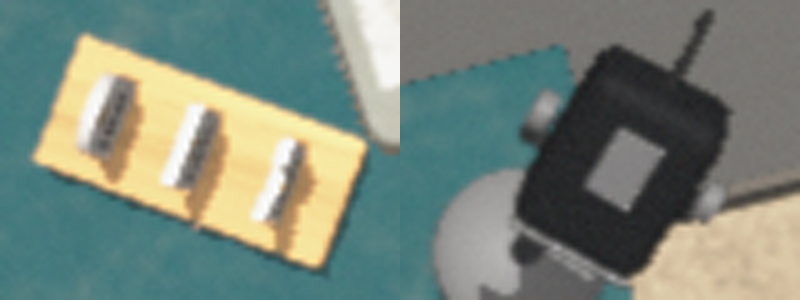

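The round tag is in the end slot farthest to +y (top view pixel about (247,228)). The barcodes look toward -y. The head points up and right in the top view, with its front at the lower left. Next I'll compute the rack pose and a look pose.

```bash
cat >> h.py <<'E'
from scipy.linalg import expm,logm
def T(Rm,p):
    M=np.eye(4);M[:3,:3]=Rm;M[:3,3]=p;return M
def rows(T0,T1,N):
    L=np.real(logm(np.linalg.inv(T0)@T1));D=expm(L/N)
    print("row x%d: shift cm"%N,np.round(D[:3,3]*100,3),"turn deg",np.round(np.degrees(R.from_matrix(D[:3,:3]).as_rotvec()),3))
    for k in range(0,N+1,max(1,N//4)):print("  via",np.round((T0@expm(L*k/N))[:3,3],3))
def now():
    s=ctrl.get_state();return s,T(R.from_rotvec(s["tool_rot"]).as_matrix(),s["position"])
E
python3 - <<'E'
from h import *
b=cv2.imread("pics/a_top.png");hsv=cv2.cvtColor(b,cv2.COLOR_BGR2HSV)
m=cv2.inRange(hsv,(10,70,120),(28,255,255));m[:, :228]=0;m[:,305:]=0;m[:205]=0;m[262:]=0
m=cv2.morphologyEx(m,cv2.MORPH_CLOSE,np.ones((9,9)))
c=max(cv2.findContours(m,0,2)[0],key=cv2.contourArea);bx=cv2.boxPoints(cv2.minAreaRect(c));C=cam("top")
P=np.array([plane(C,u,.03) for u in bx]);print(bx,P.round(4),P.mean(0),[np.linalg.norm(P[i]-P[i-1]) for i in range(4)])
e=max([P[i]-P[i-1] for i in range(4)],key=np.linalg.norm);e/=np.linalg.norm(e);e*=-np.sign(e[1]);print("rackx",e)
tag=P.mean(0)-.045*e;print("tag",tag)
Rm=np.c_[-e,np.cross([0,0,-1],-e),[0,0,-1]]
s,T0=now();rows(T0,T(Rm,[tag[0],tag[1],.26]),18)
E
```

```text
[[231.11246 236.98846]
 [240.80063 211.384  ]
 [298.4639  233.20255]
 [288.77573 258.807  ]] [[0.4388 0.2521 0.03  ]
 [0.5025 0.2298 0.03  ]
 [0.4502 0.086  0.03  ]
 [0.3869 0.1089 0.03  ]] [0.44458215 0.16919222 0.03      ] [np.float64(0.15230999975370485), np.float64(0.06747377685688234), np.float64(0.15300470143553924), np.float64(0.06723805895944411)]
rackx [-0.34180363 -0.9397714   0.        ]
tag [0.45996331 0.21148193 0.03      ]
row x18: shift cm [-3.085  0.244  0.175] turn deg [-3.000e-03  4.000e-03  5.207e+00]
  via [0.182 0.624 0.291]
  via [0.298 0.582 0.284]
  via [0.392 0.503 0.277]
  via [0.451 0.395 0.27 ]
  via [0.468 0.273 0.263]
```

Call:
drive_tool(motion=[[[-3.1, 0.25, 0.18], [0, 0, 5.2], 1], [[-3.1, 0.25, 0.18], [0, 0, 5.2], 1], [[-3.1, 0.25, 0.18], [0, 0, 5.2], 1], [[-3.1, 0.25, 0.18], [0, 0, 5.2], 1], [[-3.1, 0.25, 0.18], [0, 0, 5.2], 1], [[-3.1, 0.25, 0.18], [0, 0, 5.2], 1], [[-3.1, 0.25, 0.18], [0, 0, 5.2], 1], [[-3.1, 0.25, 0.18], [0, 0, 5.2], 1], [[-3.1, 0.25, 0.18], [0, 0, 5.2], 1]])

```text
time: 1.27
position: [0.4134, 0.4761, 0.2761]
tool_rot: [-1.652, -2.672, -0.0]
ft_force: [0.5, 1.0, 0.9]
grip_width: 1.0
grip_force: 0.0
```

Call:
drive_tool(motion=[[[-3.1, 0.25, 0.18], [0, 0, 5.2], 1], [[-3.1, 0.25, 0.18], [0, 0, 5.2], 1], [[-3.1, 0.25, 0.18], [0, 0, 5.2], 1], [[-3.1, 0.25, 0.18], [0, 0, 5.2], 1], [[-3.1, 0.25, 0.18], [0, 0, 5.2], 1], [[-3.1, 0.25, 0.18], [0, 0, 5.2], 1], [[-3.1, 0.25, 0.18], [0, 0, 5.2], 1], [[-3.1, 0.25, 0.18], [0, 0, 5.2], 1], [[-3.1, 0.25, 0.18], [0, 0, 5.2], 1], [[0, 0, 0], [0, 0, 0], 1]])

```text
time: 2.52
position: [0.4629, 0.2069, 0.26]
tool_rot: [-2.577, -1.796, -0.0]
ft_force: [0.6, 0.2, -0.0]
grip_width: 0.998
grip_force: 0.0
```

```bash
python3 - <<'E'
from h import *
s,T0=now();print(s["time"],T0.round(4));cv2.imwrite("pics/w1.png",ctrl.get_image("wrist")[:,:,::-1])
E
```

```text
2.525 [[ 3.464e-01  9.381e-01 -2.000e-04  4.629e-01]
 [ 9.381e-01 -3.464e-01  5.000e-04  2.069e-01]
 [ 4.000e-04 -4.000e-04 -1.000e+00  2.600e-01]
 [ 0.000e+00  0.000e+00  0.000e+00  1.000e+00]]
```

View pics/w1.png

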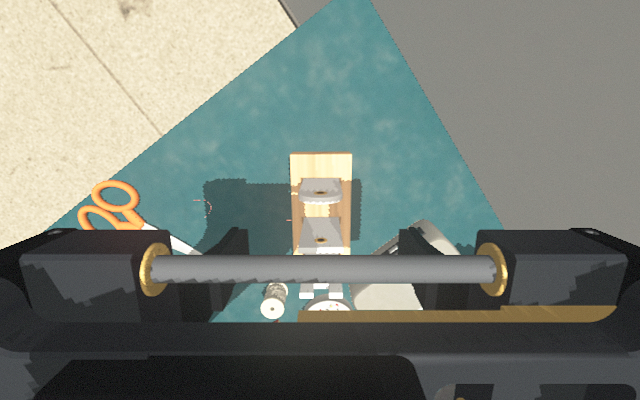

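The wrist view shows the rack's top end at row 153, columns 290 to 352. The round tag's top is at about (321,188).

```bash
python3 - <<'E'
from h import *
s,T0=now();C=cam("wrist",s);im=cv2.imread("pics/w1.png");hsv=cv2.cvtColor(im,cv2.COLOR_BGR2HSV)
m=cv2.inRange(hsv,(10,50,100),(28,255,255))
for r in (156,160,165,170,175,200,210):
    x=np.where(m[r,270:370])[0]+270;print(r,x.min(),x.max()+1,np.round([plane(C,(x.min()-.0,r),.03)[:2],plane(C,(x.max()+1,r),.03)[:2]],4).tolist(), (np.linalg.inv(T0)@np.r_[plane(C,((x.min()+x.max()+1)/2,r),.03),1])[:2].round(4))
x=np.where((m[140:180,300:340]>0).sum(1)>20)[0][0]+140;print("top edge row",x,(np.linalg.inv(T0)@np.r_[plane(C,(321,x),.03),1])[:2])
g=cv2.inRange(hsv,(0,0,90),(180,45,255))
for r in range(176,206,3):
    x=np.where(g[r,285:360])[0]+285;print(r,(x.min(),x.max()+1,len(x)) if len(x) else 0)
E
python3 -c "
import cv2;i=cv2.imread('pics/w1.png')[145:260,270:370];cv2.imwrite('pics/w1c.png',cv2.resize(i,None,fx=5,fy=5,interpolation=2))"
```

```text
156 290 352 [[0.4404, 0.2522], [0.503, 0.2294]] [ 0.0326 -0.0026]
160 290 352 [[0.4388, 0.2482], [0.5016, 0.2253]] [ 0.0283 -0.0026]
165 290 352 [[0.4368, 0.2432], [0.4999, 0.2202]] [ 0.0229 -0.0026]
170 290 352 [[0.4348, 0.2381], [0.4981, 0.215]] [ 0.0174 -0.0026]
175 290 352 [[0.4327, 0.233], [0.4964, 0.2098]] [ 0.0119 -0.0026]
200 291 351 [[0.4233, 0.2063], [0.4863, 0.1833]] [-0.0164 -0.0026]
210 292 351 [[0.4201, 0.195], [0.4826, 0.1723]] [-0.0281 -0.0021]
top edge row 152 [ 0.03686076 -0.00258033]
176 (np.int64(335), np.int64(349), 13)
179 (np.int64(292), np.int64(360), 45)
182 (np.int64(290), np.int64(360), 48)
185 (np.int64(285), np.int64(360), 52)
188 (np.int64(285), np.int64(360), 55)
191 (np.int64(285), np.int64(360), 44)
194 (np.int64(285), np.int64(360), 46)
197 (np.int64(285), np.int64(360), 58)
200 (np.int64(285), np.int64(360), 56)
203 (np.int64(285), np.int64(360), 42)
```

View pics/w1c.png

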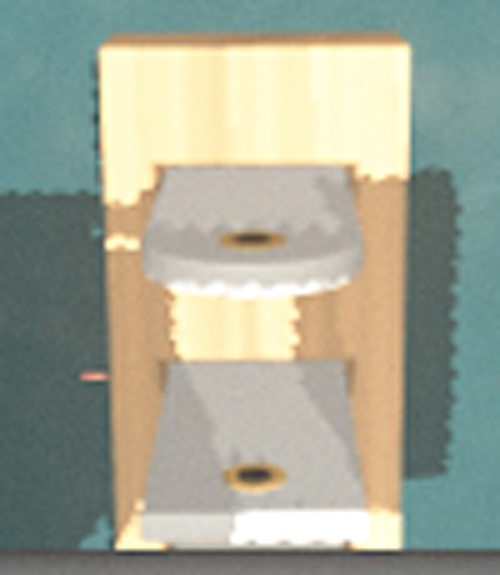

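The rack is square to the tool, and the tag lies 4.5 mm along tool x and -2.6 mm along y. This agrees with the top view. I'll descend and grip its side edges.

Call:
drive_tool(motion=[[[0.45, -0.26, 1], [0, 0, 0], 1], [[0, 0, 2], [0, 0, 0], 1], [[0, 0, 2], [0, 0, 0], 1], [[0, 0, 2], [0, 0, 0], 1], [[0, 0, 2], [0, 0, 0], 1], [[0, 0, 2], [0, 0, 0], 1], [[0, 0, 1.5], [0, 0, 0], 1], [[0, 0, 0.6], [0, 0, 0], 1], [[0, 0, 0], [0, 0, 0], 1]], force=20)

```text
time: 3.7
position: [0.4616, 0.2158, 0.1286]
tool_rot: [2.571, 1.806, -0.001]
ft_force: [0.4, -0.9, 0.4]
grip_width: 1.001
grip_force: 0.0
```

Call:
drive_tool(motion=[[[0, 0, 0], [0, 0, 0], 0], [[0, 0, 0], [0, 0, 0], 0], [[0, 0, 0], [0, 0, 0], -0.5], [[0, 0, 0], [0, 0, 0], -0.5], [[0, 0, 0], [0, 0, 0], -0.5], [[0, 0, 0], [0, 0, 0], -0.5]], force=20)

```text
time: 4.45
position: [0.4617, 0.2155, 0.1289]
tool_rot: [2.571, 1.805, 0.0]
ft_force: [-0.2, -0.6, -0.2]
grip_width: 0.454
grip_force: 20.0
```

```bash
python3 - <<'E'
from h import *
s,T0=now();print(s["time"],T0.round(4),s["grip_width"],s["grip_force"],s["ft_force"]);cv2.imwrite("pics/w2.png",ctrl.get_image("wrist")[:,:,::-1])
cv2.imwrite("pics/s2.png",cv2.resize(ctrl.get_image("side")[150:260,250:350,::-1],None,fx=5,fy=5))
E
```

```text
4.45 [[ 3.397e-01  9.405e-01  1.000e-04  4.617e-01]
 [ 9.405e-01 -3.397e-01  0.000e+00  2.155e-01]
 [ 1.000e-04  1.000e-04 -1.000e+00  1.289e-01]
 [ 0.000e+00  0.000e+00  0.000e+00  1.000e+00]] 0.4539932880680904 19.999730698764324 [-0.16522096 -0.61173925 -0.24044677]
```

Call:
drive_tool(motion=[[[0, 0, -0.5], [0, 0, 0], -0.5], [[0, 0, -1], [0, 0, 0], -0.5], [[0, 0, -2], [0, 0, 0], -0.5], [[0, 0, -3], [0, 0, 0], -0.5], [[0, 0, -3], [0, 0, 0], -0.5], [[0, 0, -3], [0, 0, 0], -0.5], [[0, 0, -3], [0, 0, 0], -0.5], [[0, 0, -1.5], [0, 0, 0], -0.5], [[0, 0, 0], [0, 0, 0], -0.5], [[0, 0, 0], [0, 0, 0], -0.5]])

```text
time: 5.8
position: [0.4611, 0.2153, 0.2977]
tool_rot: [-2.571, -1.805, 0.003]
ft_force: [-0.3, -0.6, -1.0]
grip_width: 0.454
grip_force: 20.0
```

```bash
python3 - <<'E'
from h import *
s,T0=now();print(s["time"],T0.round(4),s["grip_width"],s["grip_force"])
S=ctrl.get_image("side")[:,:,::-1];t=ctrl.get_image("top")[:,:,::-1]
cv2.imwrite("pics/s3.png",S);cv2.imwrite("pics/t3.png",t)
k=lambda i,x,y,f:cv2.resize(i[y:y+100,x:x+100],None,fx=4,fy=4,interpolation=cv2.INTER_CUBIC)
C=cam("side");p=proj(C,T0[:3,3]-[0,0,.07]).astype(int);print(p, proj(C,[.615,-.181,.25]),proj(cam("top"),[.615,-.181,.25]))
a=k(S,max(p[0]-50,0),p[1]-50,4);b=k(S,350,195,4);g=lambda i:np.clip(((i/255.)**.5)*255,0,255).astype(np.uint8)
cv2.imwrite("pics/m3.png",np.hstack([a,g(b)]))
cv2.imwrite("pics/n3.png",g(k(t,375,110,4)))
E
```

```text
5.8 [[ 0.3397  0.9405 -0.0016  0.4611]
 [ 0.9405 -0.3397 -0.0011  0.2153]
 [-0.0015 -0.0011 -1.      0.2977]
 [ 0.      0.      0.      1.    ]] 0.4540132094610134 19.9998383782804
[300 141] [402.33900128 238.0246513 ] [425.55446623 150.55393776]
```

View pics/m3.png

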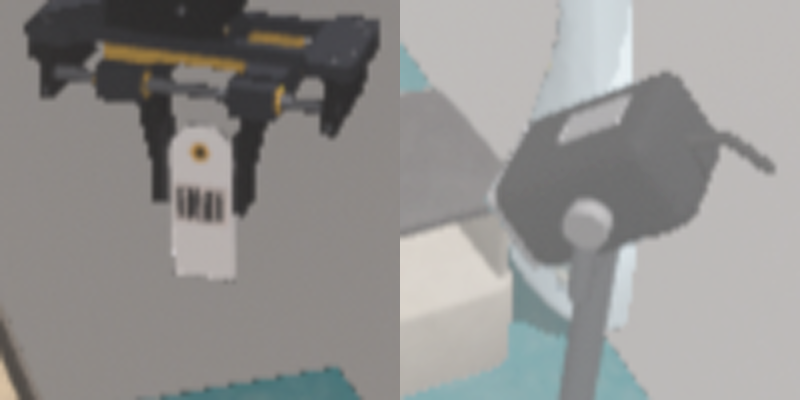

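View pics/n3.png

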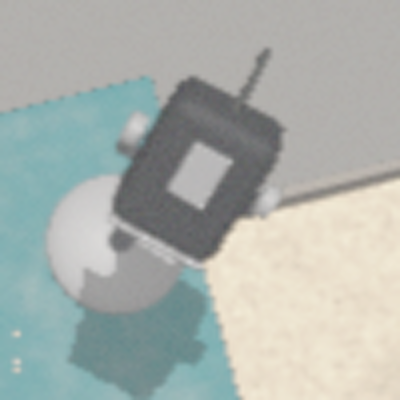

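The tag hangs upright, with the barcode facing the side camera. In the top crop, the yoke caps are at (133,133) and (266,202) and the head's front edge runs (113,215) to (205,262). In the side crop, the head's top outline runs (553,115) to (668,72). From these I'll get the head's yaw and tilt.

```bash
python3 - <<'E'
from h import *
Ct,Cs=cam("top"),cam("side")
t=lambda x,y:(x/4-.375+375,y/4-.375+110); sd=lambda x,y:((x-400)/4-.375+350,y/4-.375+195)
for n,a,b,z in [("caps",(133,133),(266,202),.25),("front",(113,215),(205,262),.245)]:
    A,B=plane(Ct,t(*a),z),plane(Ct,t(*b),z);d=A-B;print(n,(A+B)/2,np.linalg.norm(d),"yaw of y",np.degrees(np.arctan2(d[1],d[0])))
P=[tri(Ct,t(*a),Cs,sd(*b)) for a,b in [((113,215),(553,115)),((205,262),(497,195))]];print(P)
for uv in [(388,334)]: print("foot side",plane(Cs,uv,.012))
S=cv2.imread("pics/s3.png");V=S.max(2);m=(V<75).astype(np.uint8)
top=[(c,np.where(m[205:275,c])[0][0]+205) for c in range(391,415)];bot=[(c,np.where(m[205:262,c])[0][-1]+205) for c in range(404,421)]
print(top,bot)
yaw=np.radians(np.degrees(np.arctan2(*( (plane(Ct,t(133,133),.25)-plane(Ct,t(266,202),.25))[[1,0]]))));Y=np.array([np.cos(yaw),np.sin(yaw),0]);F=np.array([Y[1],-Y[0],0])
for nm,L in(("top",top),("bot",bot)):
    L=np.array(L,float);k=np.polyfit(L[:,0],L[:,1],1);r=L[:,1]-np.polyval(k,L[:,0]);L=L[abs(r)<1.2];k=np.polyfit(L[:,0],L[:,1],1)
    n=np.cross(*[ray(Cs,(c,np.polyval(k,c)))[1] for c in(390,420)]);d=np.cross(n,Y);d/=np.linalg.norm(d);d*=np.sign(d@F);print(nm,k,"tilt",np.arctan2(d[2],d@F))
E
```

```text
caps [ 0.61302172 -0.17876717  0.25      ] 0.07675046336571184 yaw of y 62.76787623805598
front [ 0.57666724 -0.15876278  0.245     ] 0.05301611276288601 yaw of y 63.22470997667233
[(array([ 0.59449956, -0.13594179,  0.24562769]), np.float64(0.011910898830929701)), (array([ 0.56655259, -0.18323085,  0.24222089]), np.float64(0.0027435215300961767))]
foot side [ 0.61644913 -0.18429708  0.012     ]
[(391, np.int64(223)), (392, np.int64(222)), (393, np.int64(222)), (394, np.int64(221)), (395, np.int64(221)), (396, np.int64(221)), (397, np.int64(221)), (398, np.int64(220)), (399, np.int64(220)), (400, np.int64(220)), (401, np.int64(219)), (402, np.int64(219)), (403, np.int64(218)), (404, np.int64(218)), (405, np.int64(218)), (406, np.int64(217)), (407, np.int64(217)), (408, np.int64(216)), (409, np.int64(216)), (410, np.int64(215)), (411, np.int64(215)), (412, np.int64(214)), (413, np.int64(214)), (414, np.int64(214))] [(404, np.int64(256)), (405, np.int64(255)), (406, np.int64(255)), (407, np.int64(254)), (408, np.int64(254)), (409, np.int64(254)), (410, np.int64(253)), (411, np.int64(253)), (412, np.int64(253)), (413, np.int64(253)), (414, np.int64(253)), (415, np.int64(252)), (416, np.int64(252)), (417, np.int64(252)), (418, np.int64(251)), (419, np.int64(251)), (420, np.int64(250))]
top [ -0.39173913 376.05      ] tilt 0.7016377372028348
bot [-3.03921569e-01  3.78215686e+02] tilt 0.6784307616114441
```

```bash
python3 - <<'E'
from h import *
Ct,Cs=cam("top"),cam("side")
def quad(f,x,y,w,h,lo):
    i=cv2.imread(f)[y:y+h,x:x+w].max(2);i=cv2.resize(i,None,fx=8,fy=8,interpolation=cv2.INTER_CUBIC)
    m=cv2.inRange(i,lo,255);c,_=cv2.findContours(m,0,1)
    c=[k for k in c if k[:,0].min()>4 and k[:,0,0].max()<8*w-5 and k[:,0,1].max()<8*h-5] 
    c=max(c,key=cv2.contourArea)
    _,tr=cv2.minEnclosingTriangle(c)
    for e in np.arange(.02,.15,.005):
        q=cv2.approxPolyDP(cv2.convexHull(c),e*cv2.arcLength(c,True),True)
        if len(q)==4:break
    # refine: line fits of the sides
    pts=c[:,0].astype(float);q=q[:,0].astype(float);L=[]
    for k in range(4):
        a,b=q[k],q[(k+1)%4];u=(b-a)/np.linalg.norm(b-a);r=pts-a;s=r@u;d=abs(r@[-u[1],u[0]])
        P=pts[(d<4)&(s>.2*np.linalg.norm(b-a))&(s<.8*np.linalg.norm(b-a))]
        v=cv2.fitLine(P.astype(np.float32),cv2.DIST_HUBER,0,.01,.01).ravel();L.append(np.cross([v[2],v[3],1],[v[2]+v[0],v[3]+v[1],1]))
    Q=[np.cross(L[k-1],L[k]) for k in range(4)]
    return np.array([(z[:2]/z[2]+.5)/8-.5+[x,y] for z in Q]),cv2.contourArea(c)/64
for lo in(90,105,120):
    a,A=quad("pics/t3.png",405,138,40,34,lo);b,B=quad("pics/s3.png",384,215,30,20,lo)
    # order: both by angle start at min x
    f=lambda q:np.roll(q:=q[np.argsort(np.arctan2(*(q-q.mean(0)).T[::-1]))],-int(np.argmin(q[:,0])),0)
    a,b=f(a),f(b);print(lo,A,B,a.round(1).tolist(),b.round(1).tolist())
    for sh in range(4):
        R_=[tri(Ct,a[k],Cs,b[(k+sh)%4]) for k in range(4)]
        if max(r[1] for r in R_)<.012:
            P=np.array([r[0] for r in R_]);E=[P[(k+1)%4]-P[k] for k in range(4)]
            n=np.cross(P[2]-P[0],P[3]-P[1]);n/=np.linalg.norm(n);n*=np.sign(n[2])
            print(sh,[round(r[1],4) for r in R_],P.mean(0).round(4),[e.round(4).tolist() for e in E],"n",n.round(3),"tilt",np.arccos(n[2]),"az",np.degrees(np.arctan2(n[1],n[0])))
E
```

```text
90 142.4140625 92.234375 [[416.3, 156.9], [423.6, 144.8], [432.5, 149.6], [424.9, 161.8]] [[387.2, 231.2], [392.5, 223.5], [407.9, 217.8], [404.3, 225.0]]
1 [np.float64(0.0028), np.float64(0.0028), np.float64(0.002), np.float64(0.0)] [ 0.6054 -0.1736  0.2728] [[0.0207, -0.0108, 0.0192], [-0.0097, -0.0177, -0.0007], [-0.0221, 0.011, -0.0204], [0.011, 0.0175, 0.0019]] n [-0.572  0.278  0.772] tilt 0.6890269100214774 az 154.06249959121624
105 130.3984375 75.296875 [[416.8, 156.8], [423.7, 145.1], [432.1, 149.7], [424.8, 161.6]] [[388.1, 230.5], [392.8, 223.8], [407.0, 218.6], [404.2, 224.6]]
1 [np.float64(0.0028), np.float64(0.0018), np.float64(0.0023), np.float64(0.0012)] [ 0.6055 -0.1736  0.2728] [[0.0198, -0.0102, 0.0178], [-0.0089, -0.0165, 0.0008], [-0.0211, 0.0105, -0.0195], [0.0103, 0.0162, 0.0008]] n [-0.545  0.32   0.775] tilt 0.6839967732358965 az 149.5936362548281
120 116.7890625 49.7890625 [[417.3, 156.7], [423.8, 145.5], [431.6, 149.7], [424.7, 161.2]] [[389.4, 228.9], [393.2, 224.4], [406.0, 219.7], [403.9, 224.6]]
1 [np.float64(0.0031), np.float64(0.0006), np.float64(0.0021), np.float64(0.0028)] [ 0.6056 -0.1736  0.2728] [[0.0185, -0.0094, 0.0165], [-0.0081, -0.0153, 0.002], [-0.0199, 0.0104, -0.0163], [0.0095, 0.0144, -0.0021]] n [-0.475  0.388  0.79 ] tilt 0.6600071566381007 az 140.7508129967095
```

Label edges and outline agree: yaw -27.1°, tilt about 0.69, and the label's height over the pivot is 24 mm against the 23 mm expected. Next, the target and the approach.

```bash
cat >> h.py <<'E'
def target(yaw=-27.1,tilt=.69,piv=(.6145,-.181,.25),off=(-.0037,0,.069),up=0,dist=.149):
    y=np.radians(yaw);c,s=np.cos(tilt),np.sin(tilt)
    X=np.array([c*np.cos(y),c*np.sin(y),s]);Y=np.array([-np.sin(y),np.cos(y),0]);Z=np.cross(X,Y)
    Rm=np.c_[-X,Y,-Z];mid=np.array(piv)-dist*X+up*Z
    return T(Rm,mid-Rm@off)
E
python3 - <<'E'
from h import *
s,T0=now();T1=target(up=.09);rows(T0,T1,20);print(T1.round(3),target().round(3))
Ct=cam("top")
for u in[(285,185),(310,235),(368,210),(352,163),(325,125),(372,267)]:print(u,plane(Ct,u,.07).round(3))
E
```

```text
row x20: shift cm [-1.382 -0.764  0.52 ] turn deg [-1.43  -1.614 -3.958]
  via [0.461 0.215 0.298]
  via [0.411 0.154 0.274]
  via [0.385 0.077 0.261]
  via [ 0.389 -0.006  0.261]
  via [ 0.42  -0.081  0.275]
[[-0.687  0.456  0.567  0.42 ]
 [ 0.351  0.89  -0.29  -0.081]
 [-0.637  0.    -0.771  0.275]
 [ 0.     0.     0.     1.   ]] [[-0.687  0.456  0.567  0.471]
 [ 0.351  0.89  -0.29  -0.107]
 [-0.637  0.    -0.771  0.206]
 [ 0.     0.     0.     1.   ]]
(285, 185) [0.564 0.119 0.07 ]
(310, 235) [0.445 0.057 0.07 ]
(368, 210) [ 0.506 -0.082  0.07 ]
(352, 163) [ 0.62  -0.042  0.07 ]
(325, 125) [0.713 0.024 0.07 ]
(372, 267) [ 0.37  -0.091  0.07 ]
```

```bash
cat >> h.py <<'E'
def table(T0,T1,N):
    from scipy.spatial.transform import Slerp
    S=Slerp([0,1],R.from_matrix([T0[:3,:3],T1[:3,:3]]));P=T0;o=[]
    for k in range(1,N+1):
        Q=T(S(k/N).as_matrix(),T0[:3,3]+(T1[:3,3]-T0[:3,3])*k/N);D=np.linalg.inv(P)@Q;P=Q
        o.append([(D[:3,3]*100).round(2).tolist(),np.degrees(R.from_matrix(D[:3,:3]).as_rotvec()).round(1).tolist(),-0.5])
    print(o)
E
python3 - <<'E'
from h import *
s,T0=now();y=np.radians(-27.1);A=np.array([-np.cos(y),-np.sin(y),0]);V=T(np.c_[A,np.cross([0,0,-1],A),[0,0,-1]],[.47,-.06,.31])
table(T0,V,12);table(V,target(up=.09),8);print(target(up=.09)[:3,3])
E
```

```text
[[[-2.13, 0.85, -0.1], [-0.0, 0.0, -6.9], -0.5], [[-2.22, 0.59, -0.1], [-0.0, 0.0, -6.9], -0.5], [[-2.27, 0.32, -0.1], [-0.0, 0.0, -6.9], -0.5], [[-2.29, 0.04, -0.1], [-0.0, 0.0, -6.9], -0.5], [[-2.28, -0.24, -0.1], [-0.0, 0.0, -6.9], -0.5], [[-2.24, -0.51, -0.1], [-0.0, 0.0, -6.9], -0.5], [[-2.16, -0.77, -0.1], [-0.0, 0.0, -6.9], -0.5], [[-2.05, -1.03, -0.1], [-0.0, 0.0, -6.9], -0.5], [[-1.91, -1.27, -0.1], [-0.0, 0.0, -6.9], -0.5], [[-1.75, -1.49, -0.1], [-0.0, 0.0, -6.9], -0.5], [[-1.56, -1.69, -0.1], [-0.0, 0.0, -6.9], -0.5], [[-1.34, -1.86, -0.1], [-0.0, 0.0, -6.9], -0.5]]
[[[0.44, -0.52, 0.43], [0.0, -4.9, 0.0], -0.5], [[0.48, -0.52, 0.39], [0.0, -4.9, -0.0], -0.5], [[0.51, -0.52, 0.35], [-0.0, -4.9, 0.0], -0.5], [[0.54, -0.52, 0.31], [0.0, -4.9, 0.0], -0.5], [[0.56, -0.52, 0.26], [0.0, -4.9, -0.0], -0.5], [[0.58, -0.52, 0.21], [0.0, -4.9, 0.0], -0.5], [[0.6, -0.52, 0.16], [0.0, -4.9, -0.0], -0.5], [[0.61, -0.52, 0.11], [0.0, -4.9, 0.0], -0.5]]
[ 0.41956238 -0.08124538  0.27542889]
```

Call:
drive_tool(motion=[[[-2.13, 0.85, -0.1], [0, 0, -6.9], -0.5], [[-2.22, 0.59, -0.1], [0, 0, -6.9], -0.5], [[-2.27, 0.32, -0.1], [0, 0, -6.9], -0.5], [[-2.29, 0.04, -0.1], [0, 0, -6.9], -0.5], [[-2.28, -0.24, -0.1], [0, 0, -6.9], -0.5], [[-2.24, -0.51, -0.1], [0, 0, -6.9], -0.5], [[-2.16, -0.77, -0.1], [0, 0, -6.9], -0.5], [[-2.05, -1.03, -0.1], [0, 0, -6.9], -0.5], [[-1.91, -1.27, -0.1], [0, 0, -6.9], -0.5], [[-1.75, -1.49, -0.1], [0, 0, -6.9], -0.5], [[-1.56, -1.69, -0.1], [0, 0, -6.9], -0.5], [[-1.34, -1.86, -0.1], [0, 0, -6.9], -0.5]])

```text
time: 7.4
position: [0.4701, -0.0604, 0.3101]
tool_rot: [-0.729, -3.055, 0.001]
ft_force: [1.1, -0.4, 0.5]
grip_width: 0.454
grip_force: 20.0
```

Call:
drive_tool(motion=[[[0, 0, 0], [0, -4, 0], -0.5], [[0, 0, 0], [0, -4, 0], -0.5], [[0, 0, 0], [0, -4, 0], -0.5], [[0, 0, 0], [0, -4, 0], -0.5], [[0, 0, 0], [0, -4, 0], -0.5], [[0, 0, 0], [0, 0, 0], -0.5]])

```text
time: 8.15
position: [0.4692, -0.0609, 0.3097]
tool_rot: [0.659, 2.723, -0.119]
ft_force: [0.2, 0.1, -0.0]
grip_width: 0.459
grip_force: 20.0
```

```bash
python3 - <<'E'
from h import *
s,T0=now();print(s["time"],T0.round(3),s["joint_positions"].round(2),s["grip_width"]);table(T0,target(),8)
E
```

```text
8.15 [[-0.836  0.457  0.302  0.469]
 [ 0.429  0.889 -0.158 -0.061]
 [-0.341 -0.002 -0.94   0.31 ]
 [ 0.     0.     0.     1.   ]] [-0.4  -0.3   0.3   2.06  0.31  1.09  0.89] 0.4586069752859001
[[[0.18, -0.51, 1.32], [-0.0, -2.5, -0.0], -0.5], [[0.23, -0.51, 1.31], [-0.0, -2.5, -0.0], -0.5], [[0.29, -0.51, 1.3], [-0.0, -2.5, -0.0], -0.5], [[0.35, -0.51, 1.28], [-0.0, -2.5, -0.0], -0.5], [[0.4, -0.51, 1.27], [-0.0, -2.5, -0.0], -0.5], [[0.45, -0.51, 1.25], [-0.0, -2.5, -0.0], -0.5], [[0.51, -0.51, 1.23], [-0.0, -2.5, -0.0], -0.5], [[0.56, -0.51, 1.2], [-0.0, -2.5, -0.0], -0.5]]
```

Call:
drive_tool(motion=[[[0.2, -0.51, 1.32], [0, -2.5, 0], -0.5], [[0.23, -0.51, 1.31], [0, -2.5, 0], -0.5], [[0.29, -0.51, 1.3], [0, -2.5, 0], -0.5], [[0.35, -0.51, 1.28], [0, -2.5, 0], -0.5], [[0.4, -0.51, 1.27], [0, -2.5, 0], -0.5], [[0.45, -0.51, 1.25], [0, -2.5, 0], -0.5], [[0.51, -0.51, 1.23], [0, -2.5, 0], -0.5], [[0.56, -0.51, 1.2], [0, -2.5, 0], -0.5], [[0, 0, 0], [0, 0, 0], -0.5], [[0, 0, 0], [0, 0, 0], -0.5]])

```text
time: 9.4
position: [0.4771, -0.1052, 0.208]
tool_rot: [0.577, 2.394, -0.207]
ft_force: [-0.1, -1.0, -0.0]
grip_width: 0.455
grip_force: 20.0
```

```bash
python3 - <<'E'
from h import *
s,T0=now();print(s["time"],T0.round(4),s["joint_positions"].round(3),s["grip_width"],s["ft_force"]);table(T0,target(),2)
S=ctrl.get_image("side")[:,:,::-1];t=ctrl.get_image("top")[:,:,::-1];cv2.imwrite("pics/s4.png",S);cv2.imwrite("pics/t4.png",t)
k=lambda i,x,y:cv2.resize(i[y:y+130,x:x+130],(520,520),interpolation=cv2.INTER_CUBIC)[:, :400]
g=lambda i:np.clip(((i/255.)**.6)*255,0,255).astype(np.uint8)
cv2.imwrite("pics/m4.png",g(np.hstack([cv2.resize(S[180:320,320:440],(400,467),interpolation=2),cv2.resize(t[120:260,360:480],(400,467),interpolation=2)])))
E
```

```text
9.4 [[-6.866e-01  4.553e-01  5.668e-01  4.771e-01]
 [ 3.512e-01  8.904e-01 -2.897e-01 -1.052e-01]
 [-6.366e-01  2.000e-04 -7.712e-01  2.080e-01]
 [ 0.000e+00  0.000e+00  0.000e+00  1.000e+00]] [ 0.248 -0.291 -0.24   2.387  0.528  0.467  0.688] 0.4552486559484821 [-0.10071057 -0.98648366 -0.02959704]
[[[0.25, -0.25, -0.08], [0.0, 0.0, 0.0], -0.5], [[0.25, -0.25, -0.08], [0.0, 0.0, 0.0], -0.5]]
```

View pics/m4.png

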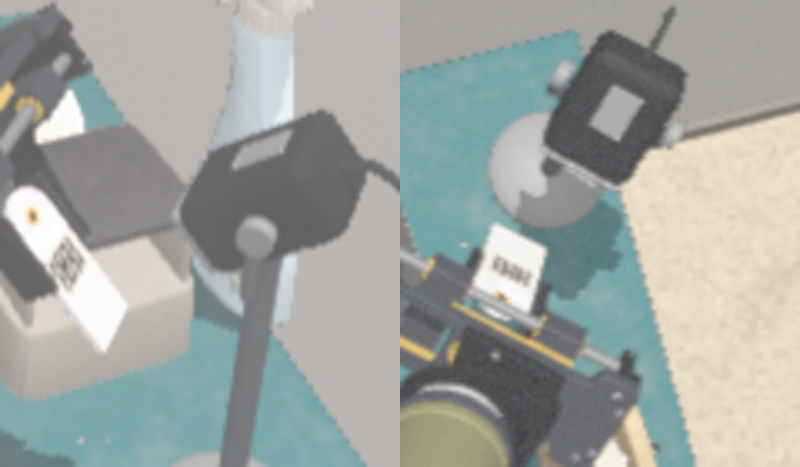

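The tag is in front of the scanner with its barcode at side crop (67,263) and top crop (511,268), and its eyelet at (33,215) and (502,297). I'll check this by triangulation.

```bash
python3 - <<'E'
from h import *
Ct,Cs=cam("top"),cam("side");s,T0=now();k=.3
sd=lambda x,y:(x*k+320-.35,y*k+180-.35);t=lambda x,y:((x-400)*k+360-.35,y*k+120-.35)
def bars(f,x,y,w,h):
    i=cv2.imread(f)[y:y+h,x:x+w].max(2);m=cv2.morphologyEx(cv2.inRange(i,150,255),cv2.MORPH_CLOSE,np.ones((1,1)))
    return m
tt=target();code_exp=tt@np.r_[-.0037-.003,0,.069,1]
out={}
for n,a,b in[("code",(67,263),(511,268)),("eye",(33,215),(502,297)),("botL(+y)",(128,303),(496,224)),("botR",(103,352),(547,247))]:
    p,e=tri(Cs,sd(*a),Ct,t(*b));out[n]=p;q=np.linalg.inv(T0)@np.r_[p,1];print(n,p.round(4),"res",e.round(4),"tool",q[:3].round(4))
print("expected code",code_exp[:3].round(4),"in tool now",(np.linalg.inv(T0)@code_exp)[:3].round(4))
b=(out["botL(+y)"]+out["botR"])/2;print("Zdir in tool",(T0[:3,:3].T@((out["eye"]-b)/np.linalg.norm(out["eye"]-b))).round(3),np.linalg.norm(out["eye"]-b),np.linalg.norm(out["botL(+y)"]-out["botR"]))
E
```

```text
code [ 0.5214 -0.1275  0.1608] res 0.0002 tool [-0.0078  0.0001  0.0682]
eye [ 0.501  -0.1176  0.1877] res 0.0032 tool [-0.0075 -0.0003  0.033 ]
botL(+y) [ 0.5573 -0.1229  0.1243] res 0.0031 tool [-0.0075  0.0205  0.1153]
botR [ 0.5401 -0.1583  0.1222] res 0.0005 tool [-0.0068 -0.0188  0.1175]
expected code [ 0.5143 -0.1297  0.1571] in tool now [-0.0013 -0.0051  0.0677]
Zdir in tool [-0.004 -0.014 -1.   ] 0.08340358021936715 0.039357789498070464
```

```bash
python3 - <<'E'
from h import *
Ct,Cs=cam("top"),cam("side");s,T0=now()
t=lambda x,y:(x/4-.375+375,y/4-.375+110); sd=lambda x,y:((x-400)/4-.375+350,y/4-.375+195)
p,e=tri(Ct,t(266,202),Cs,sd(587,225));Y=np.array([.4555,.89,0]);print("near cap",p.round(4),e,"pivot",(p+.0384*Y).round(4))
i=cv2.imread("pics/t3.png");f=i[150:195,380:430]
# foot circle in the side view: full ellipse of the grey disc
S=cv2.imread("pics/s3.png")[310:360,355:425];h=cv2.cvtColor(S,cv2.COLOR_BGR2HSV);m=cv2.inRange(h,(0,0,50),(180,60,200))
c=max(cv2.findContours(m,0,1)[0],key=cv2.contourArea);x,y,w,hh=cv2.boundingRect(c);print("box",x+355,y+310,w,hh)
u=(355+x+w/2-.5,310+y+hh-1)
q=plane(Cs,u,.0);print("foot near edge",q)
print("foot widths (m) at row mid",[plane(Cs,(355+x-.5+d,334),.012).round(4).tolist() for d in(0,w)])
for pv in [(.614,-.180,.25)]:
    T1=target(piv=pv,off=(-.0042,0,.0685));table(T0,T1,2);print(T1[:3,3])
E
```

```text
near cap [ 0.5966 -0.213   0.2506] 0.0025204455053426146 pivot [ 0.6141 -0.1788  0.2506]
box 364 310 47 45
foot near edge [ 0.60843724 -0.22048322  0.        ]
foot widths (m) at row mid [[0.5688, -0.1817, 0.012], [0.6603, -0.1867, 0.012]]
[[[0.33, -0.22, -0.07], [0.0, 0.0, 0.0], -0.5], [[0.33, -0.22, -0.07], [0.0, 0.0, 0.0], -0.5]]
[ 0.47000124 -0.10631211  0.20531286]
```

Call:
drive_tool(motion=[[[0.33, -0.2, -0.07], [0, 0, 0], -0.5], [[0.33, -0.2, -0.07], [0, 0, 0], -0.5], [[0, 0, 0], [0, 0, 0], -0.5], [[0, 0, 0], [0, 0, 0], -0.5]])

```text
time: 10.0
position: [0.4705, -0.1062, 0.2037]
tool_rot: [0.576, 2.394, -0.208]
ft_force: [0.4, -0.1, -0.3]
grip_width: 0.454
grip_force: 20.0
```

```bash
python3 - <<'E'
from h import *
s,T0=now();print(s["time"],T0.round(4),s["joint_positions"].round(3),s["qd"].round(3));table(T0,target(piv=(.614,-.1795,.25),off=(-.0042,0,.0685)),1)
E
```

```text
10.0 [[-6.867e-01  4.555e-01  5.666e-01  4.705e-01]
 [ 3.507e-01  8.903e-01 -2.906e-01 -1.062e-01]
 [-6.368e-01 -9.000e-04 -7.711e-01  2.037e-01]
 [ 0.000e+00  0.000e+00  0.000e+00  1.000e+00]] [ 0.197 -0.301 -0.194  2.405  0.559  0.468  0.661] [ 0.008  0.002 -0.005 -0.003  0.002 -0.003 -0.002]
[[[-0.05, 0.01, -0.16], [-0.0, 0.0, 0.0], -0.5]]
```

Joint 2 is at its limit, so I'll back off 2–3 mm toward the scanner and half a degree in tilt. Both are within the measurement error.

Call:
drive_tool(motion=[[[-0.2, 0, -0.1], [0, 0.5, 0], -0.5], [[0, 0, 0], [0, 0, 0], -0.5], [[0, 0, 0], [0, 0, 0], -0.5], [[0, 0, 0], [0, 0, 0], -0.5], [[0, 0, 0], [0, 0, 0], -0.5], [[0, 0, 0], [0, 0, 0], -0.5]])

```text
time: 10.75
position: [0.4711, -0.1067, 0.2054]
tool_rot: [0.579, 2.403, -0.207]
ft_force: [-0.7, -0.3, -0.7]
grip_width: 0.457
grip_force: 20.0
```

```bash
python3 - <<'E'
from h import *
s,T0=now();print(s["time"],T0.round(4),s["joint_positions"].round(4),s["qd"].round(4),s["grip_width"]);table(T0,target(tilt=.685,piv=(.614,-.1795,.25),off=(-.0042,0,.0685)),1)
S=ctrl.get_image("side")[:,:,::-1];t=ctrl.get_image("top")[:,:,::-1]
g=lambda i:np.clip(((i/255.)**.6)*255,0,255).astype(np.uint8)
cv2.imwrite("pics/m5.png",g(np.hstack([cv2.resize(S[180:320,320:440],(400,467),interpolation=2),cv2.resize(t[120:260,360:480],(400,467),interpolation=2)])))
E
```

```text
10.75 [[-0.6919  0.4556  0.5601  0.4711]
 [ 0.3533  0.8902 -0.2878 -0.1067]
 [-0.6297 -0.0013 -0.7769  0.2054]
 [ 0.      0.      0.      1.    ]] [ 0.1882 -0.2992 -0.1815  2.3966  0.541   0.4801  0.6835] [-0.0011 -0.0005 -0.0004  0.0001  0.0015 -0.0012  0.0007] 0.45727428114110164
[[[0.08, 0.03, -0.16], [-0.1, -0.2, 0.0], -0.5]]
```

View pics/m5.png

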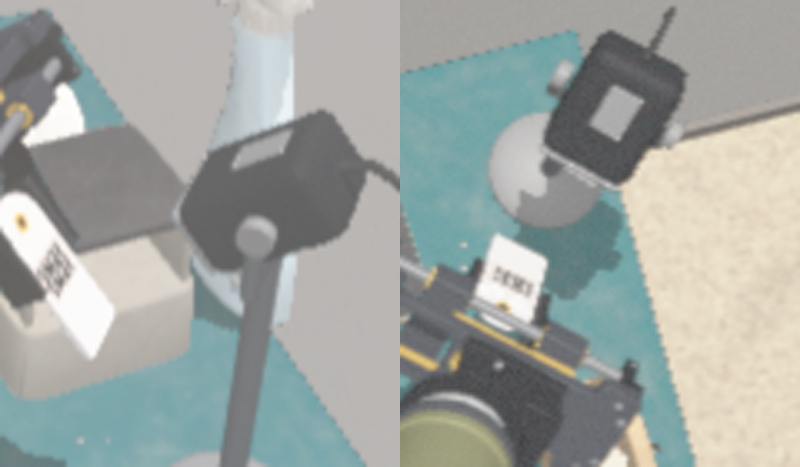

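The tag is held square in front of the head, with its barcode at side crop (56,267) and top crop (512,273). It is still, and about 2 mm from the computed target. I'll hand it in.

```bash
python3 -c "
from bench import ctrl
print(ctrl.close_job())"
```

```text
the job is handed in; nothing more can be done
None
```

The job is handed in: the arm holds the round-topped tag still and upright in front of the scanner window, about 2 mm from the computed 10 cm pose. One doubt remains: joint 2 briefly read -0.301 rad against its -0.3 limit before I backed it off, and the result has not been reported.

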